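# Turn over the green sample leaf

### The arm

A 7-joint arm with a two-finger parallel gripper is mounted at the origin on a cart in front of the work surface, level with it; the furniture and walls round the work are solid. World frame = base frame: x ahead of the robot, y to its left, z up, the work surface at z = 0. Lengths are in m, angles in degrees, forces in N, time in s.
With the tool pointing down it reaches from about 0.425 to 0.875 m from the base axis. Payload 4.7 kg.
Tool frame: the origin (TCP) lies between the finger pads; the fingertips stand 25 mm ahead of it and the grasp point (between the pads) lies 6 mm ahead of it (env.tip_reach is the distance from the TCP to the fingertips, in m); z points along the fingers, y is the direction in which the jaws open and shut (so a half turn about z gives the same grasp; the last joint's range is limited). The gripper opens to 87 mm and grips with 3 to 60 N. Pads are 19 mm wide; open, the fingers measure 117 mm over their backs; the gripper's body (75 mm by 190 mm) begins 51 mm behind the grasp point.
Start: joints at [-75.224, 18.392, -4.016, 83.108, 1.295, 78.541, -3.26], TCP at [0.157, 0.631, 0.248] pointing down, gripper open.
Joint ranges: [-163.93, 163.93], [-17.29, 119.83], [-79.2, 71.16], [3.27, 140.29], [-89.18, 269.18], [5.43, 117.66], [-154.24, 154.24]. Speed limits (degrees/s): [147.25, 147.25, 180, 180, 180, 180, 180].

### API

Orientations are given as [roll, pitch, yaw] about the fixed x, y, z axes, in that order (R = Rz(yaw) Ry(pitch) Rx(roll)).
In Python, from cell import env, viewer, job gives the robot as it stands.
- The arm moves only by the tool move_arm, never from a script. Its argument "steps" is a list of rows, each a list of 7 numbers: the finger opening in cm, from 0 to 8.7, then the shift along the tool's x, y, z in cm, then the turn, a rotation vector about the tool's x, y, z in rad. In form: [[fingers, tx, ty, tz, wx, wy, wz], ...]. A call has 1 to 5 rows; each row shifts and turns the commanded pose from where the row before left it, along the tool's axes as they then stand; what a row does not reach is not made up. A row lasts 1/12 s, in which the tool goes at most 41.7 mm and 7.16 degrees, less where a joint would pass 70% of its speed; a pose out of reach is approached as far as the arm can. A call is refused whole if a number of a shift passes 4.17 or a number of a turn 0.125, either way. A call with a gripper value outside its range is refused whole. The fingers move at their own pace and stop on an object; "force" is the grip in N (left out, the last holds). Time passes only in rows, so rows that do not move let the fingers close. It gives the time, the measured TCP pose, the force and the opening at its end, in the units of the state.
- env.get_obs(): the state, without advancing time (a new reading comes with each control period).
- viewer.read_camera(name): name is "side" or "top" or "wrist"; returns a dict with "img" (480x640x3 uint8, red, green, blue), "vfov" (degrees; the focal length in pixels is half the picture's height over the tangent of half this angle, whatever the lens; pixels are square), "cx", "cy" (the principal point, pixels), "extrinsics" (4x4, takes a point from world to camera coordinates); the wrist camera has in their place "mount" (4x4, takes a point from camera to tool coordinates, whose origin is the TCP and whose axes are the flange's). Camera axes: x right, y down, z forward; pixel columns grow to the right and rows downward; lengths in m; the calibration is good to about 2 mm. A picture is of the moment at which its call begins: read the wrist's pose just before it. There is no depth.
- job.sign_off(): hands the job in, once; it reports no verdict.
The state is a dict: "time_s": time; "qpos": joint angles; "joint_velocities": joint speeds; "effort": joint torques, N m; "tool_pos": TCP position; "tool_rot": TCP orientation; "force": force on the tool from outside, world axes, zero at the start; "wrist_torque": the same for the moment, N m; "grip_width": finger opening in m.
Only numpy, scipy, OpenCV 4.12 (cv2) and the standard library are available. Lean on these libraries where they do the work, as an engineer would, in place of code of your own. Each camera call takes 0.05 s, during which the arm holds its last target.

### The job

Turn the leaf with the green slats over its hinge with the fingertips, so that it lies fully flat on the other side of its stand with the two wide green slats facing up. Only push it: do not pinch, grasp or lift anything and do not press hard. Leave the yellow leaf and the things lying around as they are.

Things in the scene. Friction and masses are not known exactly. Their poses are not given: they have to be found in the camera images.
- green_stand: Light wooden base board of the green sample stand, 90 x 200 x 30 mm, fixed on the bench. Origin: centre of its underside (bench level). x runs along the hinge (spine), which crosses the board's middle with its axis 33.5 mm above the bench; z up; y points to the side where the leaf lies at the start (the robot's left). Its leaf is to be turned to the -y side. It may be the nearer or the farther stand.
- green_leaf (a joint): Angle of the green sample leaf, rad: 0 flat on the +y side (four narrow green slats up), 1.57 upright, 3.14 (stop) flat on the -y side (two wide slats up). Stiff aluminium plate, 80 mm wide along the hinge, 5 mm thick, centred on the hinge axis, 50 g. The stiff hinge (0.06 N m) holds it wherever it is left; it does not fall. Lifting takes about 1 N at the edge. Starts 0 to 0.35.
- green_edge (a point): Middle of the green leaf's outer edge, half-way through its thickness, 110 mm from the hinge axis, 10 mm beyond the board. Here the leaf goes on into a thumb lip of full width, 28 mm long, 5 mm thick, bent up 45 degrees (its end: about 129 mm from the hinge axis and 20 mm above the leaf's mid plane at joint 0). Turned over, the lip points down beside the board.
- yellow_stand: Light wooden base board of the yellow sample stand, 90 x 200 x 30 mm, fixed on the bench. Origin: centre of its underside (bench level). x runs along the hinge (spine), which crosses the board's middle with its axis 33.5 mm above the bench; z up; y points to the side where the leaf lies at the start (the robot's left). A twin of the green stand with yellow slats.
- yellow_leaf (a joint): Angle of the yellow sample leaf about its hinge, rad; same build and same meaning as the green one. It must stay as it is.
- yellow_edge (a point): Middle of the yellow leaf's outer edge, half-way through its thickness, 110 mm from the hinge axis, 10 mm beyond the board. Here the leaf goes on into a thumb lip of full width, 28 mm long, 5 mm thick, bent up 45 degrees (its end: about 129 mm from the hinge axis and 20 mm above the leaf's mid plane at joint 0). Turned over, the lip points down beside the board.
- pen_blue: Blue ball pen lying on the bench, 8 x 144 x 10 mm. Origin: centre of its underside. A bystander, not to be moved.
- putty_tin: Flat round brass-coloured tin, 62 mm across, 23 mm high. Origin: centre of its underside. A bystander, not to be moved.
- tape_measure: Yellow and black tape measure, 33 x 79 x 65 mm, standing on the bench. Origin: centre of its underside. A bystander, not to be moved.
- end_cap_1: White flanged tube end cap, 45 mm across, 26 mm high. Origin: centre of its underside. A bystander, not to be moved.

How it is judged (in metres and radians):
On the way:
1. the green leaf passes through upright (value of joint green_leaf between 1.2 and 2.6 rad), for 0.1 s.
At the end, for the whole second after the job is handed in: The green leaf lies flat on the -y side of its stand (joint above 3.06 rad) and at rest; the yellow leaf's edge is within 15 mm and every bystander within 25 mm of where it was (value of joint green_leaf above 3.06 rad and velocity of joint green_leaf between -0.05 and 0.05 rad/s and distance of yellow_edge from where it was at the start of the episode below 0.015 m and distance of each of pen_blue, putty_tin, tape_measure, end_cap_1 from where it was at the start of the episode below 0.025 m); the robot touches nothing.
It fails at once if the green leaf or its stand is pinched or pressed with more than 30 N (contact force between the fingers and green_stand above 30 N).
It fails at once if the yellow leaf is moved by more than 15 mm at its edge (distance of yellow_edge from where it was at the start of the episode above 0.015 m).
It fails at once if a bystander (pen, tin, tape measure, end cap) is moved by more than 25 mm or lifted (distance of any of pen_blue, putty_tin, tape_measure, end_cap_1 from where it was at the start of the episode above 0.025 m or height (world z) of any of pen_blue, putty_tin, tape_measure, end_cap_1 above 0.015 m).
It also fails if it takes over 40 s, if anything falls off the work surface, if the arm or the gripper's body presses on something with over 40 N, if the wrist force passes 120 N, or if a joint passes its speed limit or range.

## Working session

There is one attempt and no reset: what is moved stays moved. The work goes in short steps, Python scripts to look and compute and a tool call to move; the robot and the scene stay as the last step left them, time stands still between calls to the robot, and variables do not carry over. Pictures are saved under pics/ and viewed, and the job is handed in when it is done.

Besides the shell and the picture viewer there is one more tool, called after "Call:" in YAML: its name, and indented under it one key for each argument. move_arm: Moves the arm, as the interface text tells. Its arguments: {"type":"object","properties":{"steps":{"type":"array"},"force":{"type":"number"}},"required":["steps"]}

```bash
ls; mkdir -p pics; python3 - <<'E'
from cell import env, viewer, job
import cv2
o=env.get_obs(); print({k:o[k] for k in ('time_s','tool_pos','tool_rot','force','grip_width')}, env.tip_reach)
for n in('side','top','wrist'):
    c=viewer.read_camera(n); cv2.imwrite(f'pics/{n}0.png',c['img'][:,:,::-1]); print(n,c['vfov'],c['cx'],c['cy'],c.get('extrinsics',c.get('mount')).round(4).tolist())
E
```

```text
pics
{'time_s': 0.0, 'tool_pos': array([0.15682273, 0.63027344, 0.24645738]), 'tool_rot': array([-1.79890239e+02,  5.68675300e-03,  1.66034101e+02]), 'force': array([ 0.01694796, -1.04222082,  0.28087822]), 'grip_width': 0.08702654182070821} 0.025
side 54.882872630001025 320.2620836504236 241.12408528107167 [[-0.9932, -0.1159, 0.0061, 0.5287], [-0.0649, 0.511, -0.8571, 0.0274], [0.0963, -0.8517, -0.515, 1.1675], [0.0, 0.0, 0.0, 1.0]]
top 52.24154839047367 312.2040407077499 235.28958844979928 [[0.0282, -0.9994, 0.0184, 0.1045], [-0.9853, -0.0309, -0.1678, 0.5175], [0.1683, -0.0134, -0.9856, 1.0179], [0.0, 0.0, 0.0, 1.0]]
wrist 62.73600614595104 316.1014838070185 237.91707018999702 [[-0.0, -0.963, -0.2696, 0.0731], [1.0, -0.0002, 0.0005, -0.0006], [-0.0005, -0.2696, 0.963, -0.137], [0.0, 0.0, 0.0, 1.0]]
```

View pics/side0.png

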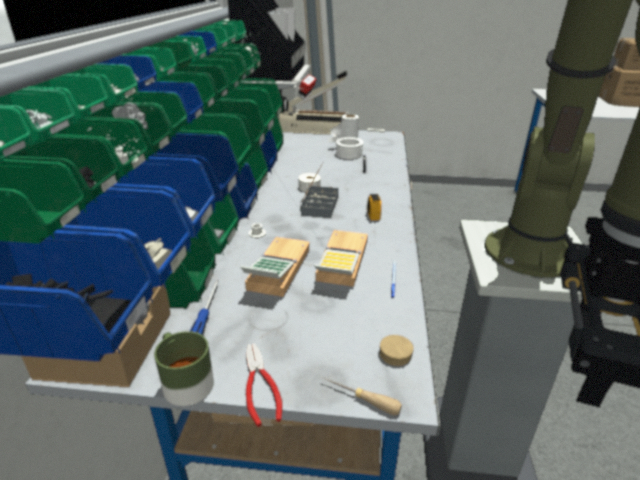

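View pics/top0.png

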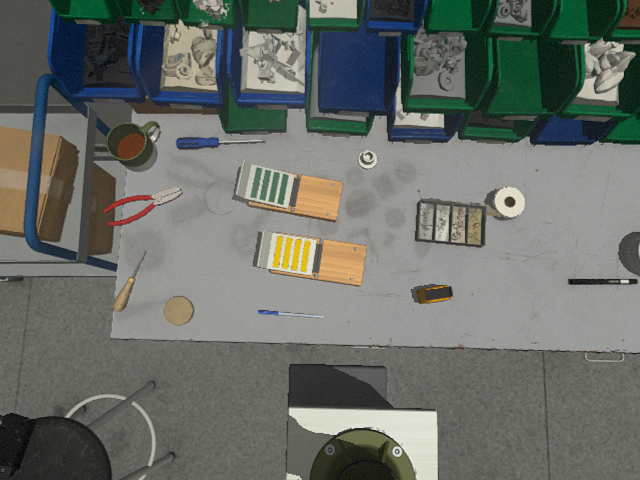

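View pics/wrist0.png

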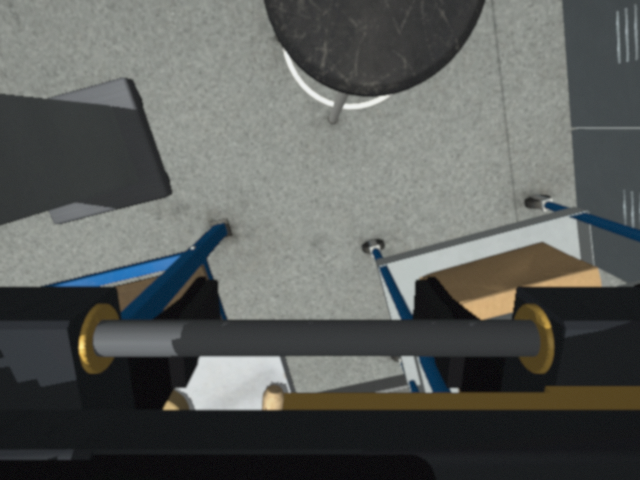

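```bash
cat > h.py <<'E'
import numpy as np, cv2
from cell import env, viewer, job
def ray(c,u,v):
    E=np.array(c['extrinsics']);f=240/np.tan(np.radians(c['vfov']/2))
    R=E[:3,:3];t=E[:3,3]
    d=R.T@np.array([(u-c['cx'])/f,(v-c['cy'])/f,1.]);return -R.T@t,d
def plane(c,u,v,z):
    o,d=ray(c,u,v);return o+d*(z-o[2])/d[2]
def proj(c,p):
    E=np.array(c['extrinsics']);f=240/np.tan(np.radians(c['vfov']/2))
    q=E[:3,:3]@np.array(p)+E[:3,3];return c['cx']+f*q[0]/q[2],c['cy']+f*q[1]/q[2]
E
python3 - <<'E'
from h import *
t=viewer.read_camera('top')['img'];s=viewer.read_camera('side')['img']
cv2.imwrite('pics/tz.png',cv2.resize(t[140:300,220:380],None,fx=3.75,fy=3.75,interpolation=cv2.INTER_CUBIC)[:,:,::-1])
cv2.imwrite('pics/sz.png',cv2.resize(s[210:310,230:380],None,fx=5,fy=5,interpolation=cv2.INTER_CUBIC)[:,:,::-1])
E
```

```text
(no output)
```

View pics/tz.png

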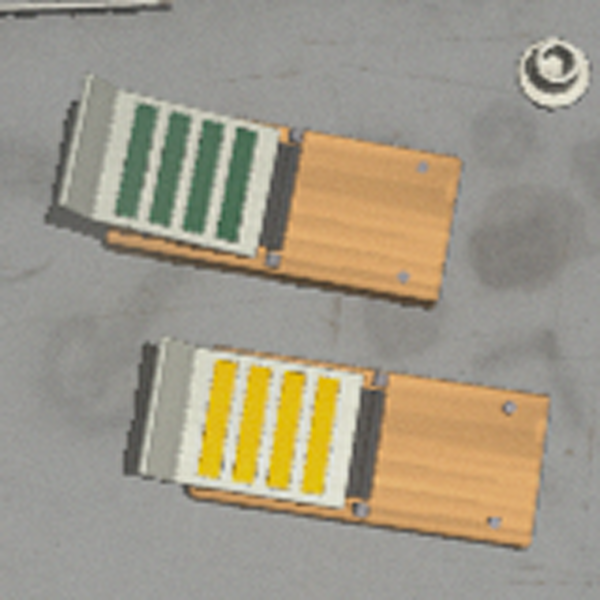

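View pics/sz.png

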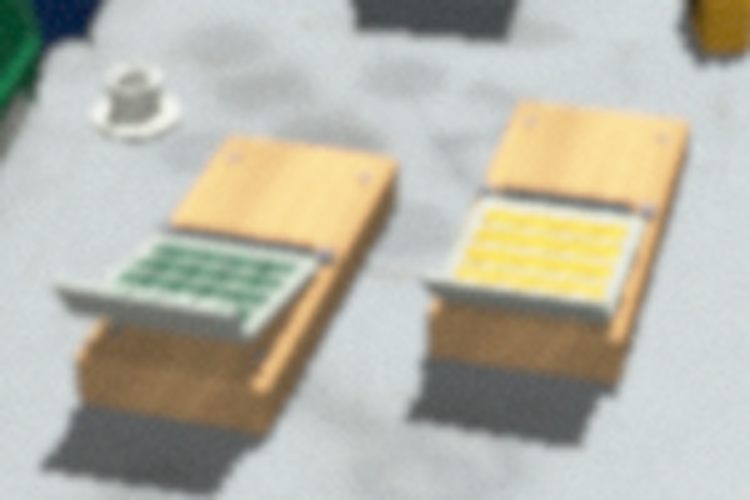

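```bash
python3 - <<'E'
from h import *
c=viewer.read_camera('top');s=viewer.read_camera('side')
T=lambda x,y,z=.03: plane(c,220+x/3.75,140+y/3.75,z)
a=T(461,157);b=T(437,297)
d=T(107,234); h1=T(296,133,.0335);h2=T(273,260,.0335)
print('right end',a,b,np.linalg.norm(a-b)); print('left near',d,np.linalg.norm(d-b)); print('hinge',h1,h2)
yax=(d-b)/np.linalg.norm(d-b); yaw=np.degrees(np.arctan2(-yax[0],yax[1])); print('yaw',yaw)
ctr=(a+d)/2; print('ctr',ctr)
# lip
def tri(p,q):
    o1,d1=ray(c,220+p[0]/3.75,140+p[1]/3.75);o2,d2=ray(s,230+q[0]/5,210+q[1]/5)
    A=np.stack([d1,-d2],1);k=np.linalg.lstsq(A,o2-o1,rcond=None)[0]
    P,Q=o1+d1*k[0],o2+d2*k[1];return (P+Q)/2,np.linalg.norm(P-Q)
p1,e1=tri((90,76),(60,287));p2,e2=tri((62,207),(242,325));print('lip',p1,e1,p2,e2,np.linalg.norm(p1-p2))
for n,p in (('l1',p1),('l2',p2)):
    r=p-ctr; x=np.array([yax[1],-yax[0],0]);print(n,r@x,r@yax,p[2]-.0335)
y1=T(160,338,.05);print('yellow lip ends',T(163,338,.06),T(142,475,.06),'end cap',T(553,75,.02))
E
```

```text
right end [0.63970794 0.05435693 0.03      ] [0.55404097 0.06699096 0.03      ] 0.0865935875773135
left near [0.58572758 0.26264354 0.03      ] 0.1982018495148139
hinge [0.65017069 0.15314957 0.0335    ] [0.57241475 0.16412201 0.0335    ]
yaw -9.19937332476715
ctr [0.61271776 0.15850023 0.03      ]
lip [0.66544448 0.27084202 0.07959207] 0.0013509725341037805 [0.58765894 0.28306682 0.07607183] 0.0038978463247096324 0.07881895125818482
l1 0.034088421140914135 0.11932628903021442 0.04609207479802088
l2 -0.044651019346806306 0.11895824966647178 0.04257182819478686
yellow lip ends [0.5190948  0.22422905 0.06      ] [0.44068464 0.23247664 0.06      ] end cap [ 0.69595482 -0.00143445  0.02      ]
```

```bash
python3 - <<'E'
from h import *
c=viewer.read_camera('top')
for z in (0,.1,.2):print(z,plane(c,250,133,z),plane(c,350,135,z),plane(c,130,145,z))
E
```

```text
0 [0.75889425 0.2711868  0.        ] [0.76226318 0.03754959 0.        ] [0.71992039 0.54640387 0.        ]
0.1 [0.72000172 0.25858628 0.1       ] [0.72306105 0.04641924 0.1       ] [0.68460937 0.50851218 0.1       ]
0.2 [0.68110918 0.24598576 0.2       ] [0.68385893 0.0552889  0.2       ] [0.64929835 0.47062048 0.2       ]
```

Call:
move_arm:
  steps:
    - [0, 0, 0, 0, 0, 0, 0.12]
    - [0, 0, 0, 0, 0, 0, 0.12]
    - [0, 0, 0, 0, 0, 0, 0.12]
    - [0, 0, 0, 0, 0, 0, 0.12]
    - [0, 0, 0, 0, 0, 0, 0.12]

```text
time_s: 0.82
tool_pos: [0.1569, 0.6308, 0.2476]
tool_rot: [180.0, -0.0, 131.3]
force: [0.3, 0.4, -0.1]
grip_width: 0.0618
```

Call:
move_arm:
  steps:
    - [0, 0, 0, 0, 0, 0, 0.12]
    - [0, 0, 0, 0, 0, 0, 0.12]
    - [0, 0, 0, 0, 0, 0, 0.12]
    - [0, 0, 0, 0, 0, 0, 0.12]
    - [0, 0, 0, 0, 0, 0, 0.12]

```text
time_s: 1.23
tool_pos: [0.1569, 0.6308, 0.2476]
tool_rot: [180.0, -0.0, 96.9]
force: [-0.2, -1.3, 0.4]
grip_width: 0.0284
```

Call:
move_arm:
  steps:
    - [0, 0, 0, 0, 0, 0, 0.12]
    - [0, 0, 0, 0, 0, 0, 0.12]
    - [0, 0, 0, 0, 0, 0, 0.047]

```text
time_s: 1.48
tool_pos: [0.1569, 0.6308, 0.2476]
tool_rot: [180.0, -0.0, 80.5]
force: [0.2, -0.9, 0.8]
grip_width: 0.008
```

```bash
python3 - <<'E'
from h import *
t=viewer.read_camera('top')['img'];s=viewer.read_camera('side')['img']
cv2.imwrite('pics/tb.png',cv2.resize(t[20:240,180:420],None,fx=2.7,fy=2.7,interpolation=cv2.INTER_CUBIC)[:,:,::-1])
cv2.imwrite('pics/sb.png',cv2.resize(s[120:320,120:320],None,fx=3,fy=3,interpolation=cv2.INTER_CUBIC)[:,:,::-1])
E
```

```text
(no output)
```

View pics/tb.png

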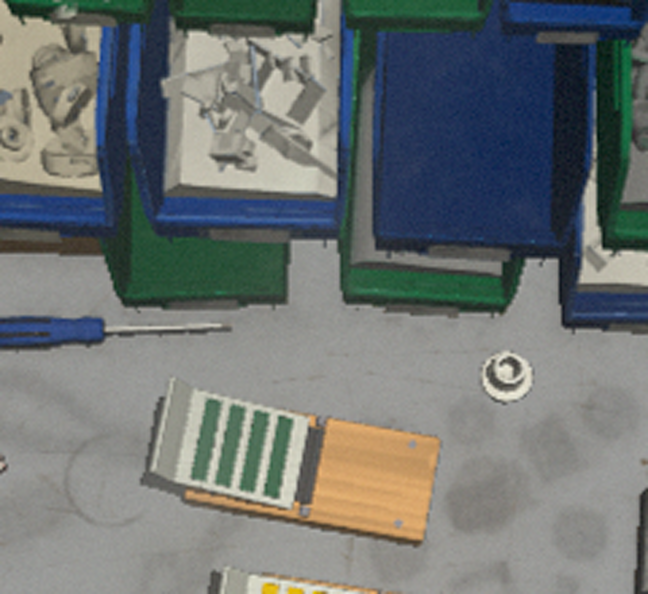

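View pics/sb.png

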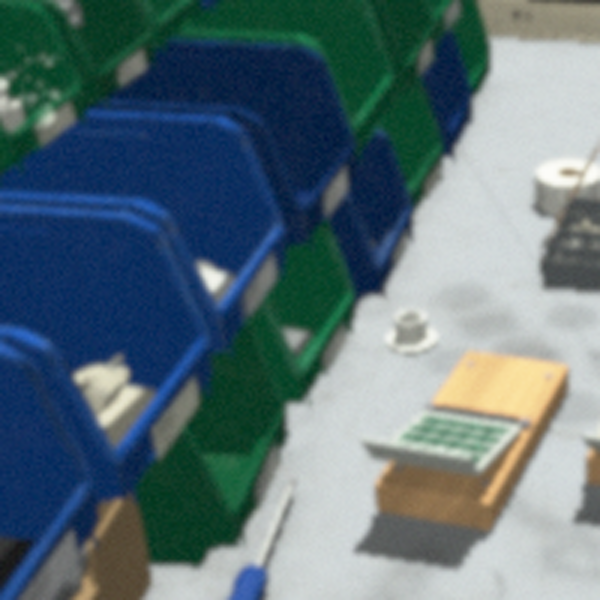

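```bash
python3 - <<'E'
from h import *
c=viewer.read_camera('top');s=viewer.read_camera('side')
def tri(p,q):
    o1,d1=ray(c,180+p[0]/2.7,20+p[1]/2.7);o2,d2=ray(s,120+q[0]/3,120+q[1]/3)
    A=np.stack([d1,-d2],1);k=np.linalg.lstsq(A,o2-o1,rcond=None)[0]
    P,Q=o1+d1*k[0],o2+d2*k[1];return (P+Q)/2,np.linalg.norm(P-Q)
print(tri((515,295),(355,290)),tri((287,298),(283,430)),tri((560,245),(352,170)),tri((338,228),(283,235)))
E
```

```text
(array([ 0.75429299, -0.00465974,  0.0487782 ]), np.float64(0.007498664734616725)) (array([0.75786887, 0.18558666, 0.02540019]), np.float64(0.0007332455822856434)) (array([ 0.75262272, -0.02415772,  0.15418704]), np.float64(0.006697299981425704)) (array([0.75500193, 0.14292763, 0.17156807]), np.float64(0.0013875456916815207))
```

Call:
move_arm:
  steps:
    - [0, -1.65, 3.61, 0, 0, 0, 0]
    - [0, -1.65, 3.61, 0, 0, 0, 0]
    - [0, -1.65, 3.61, 0, 0, 0, 0]
    - [0, -1.65, 3.61, 0, 0, 0, 0]
    - [0, -1.65, 3.61, 0, 0, 0, 0]

```text
time_s: 2.1
tool_pos: [0.3233, 0.5194, 0.2478]
tool_rot: [180.0, -0.0, 80.9]
force: [0.4, 1.9, -0.1]
grip_width: 0.0003
```

Call:
move_arm:
  steps:
    - [0, -1.65, 3.61, 0, 0, 0, 0]
    - [0, -1.65, 3.61, 0, 0, 0, 0]
    - [0, -1.65, 3.61, 0, 0, 0, 0]
    - [0, -1.65, 3.61, 0, 0, 0, 0]
    - [0, -1.65, 3.61, 0, 0, 0, 0]

```text
time_s: 2.52
tool_pos: [0.4884, 0.4092, 0.2479]
tool_rot: [180.0, -0.0, 80.9]
force: [0.1, 0.6, -0.7]
grip_width: 0.0002
```

Call:
move_arm:
  steps:
    - [0, -1.65, 3.61, 0, 0, 0, 0]
    - [0, -1.65, 3.61, 0, 0, 0, 0]
    - [0, -1.65, 3.61, 0, 0, 0, 0]
    - [0, -1.65, 3.61, 0, 0, 0, 0]
    - [0, 0, 0, 0, 0, 0, 0]

```text
time_s: 2.93
tool_pos: [0.6262, 0.3123, 0.2471]
tool_rot: [179.7, 0.3, 80.2]
force: [-0.4, -2.7, 0.0]
grip_width: 0.0002
```

```bash
python3 - <<'E'
from h import *
for n in('side','top'):
    c=viewer.read_camera(n); cv2.imwrite(f'pics/{n}1.png',c['img'][:,:,::-1])
print(env.get_obs()['qpos'])
E
```

```text
[-45.61678463  25.21190888  22.95220783  76.0900627   -9.62453437
  80.63083836 -32.4508217 ]
```

View pics/side1.png

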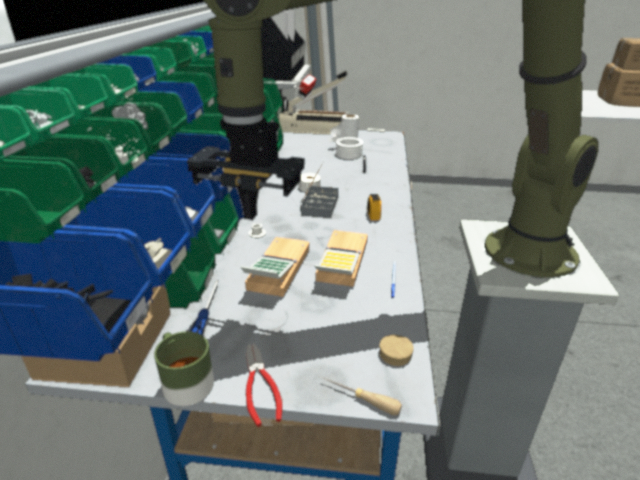

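View pics/top1.png

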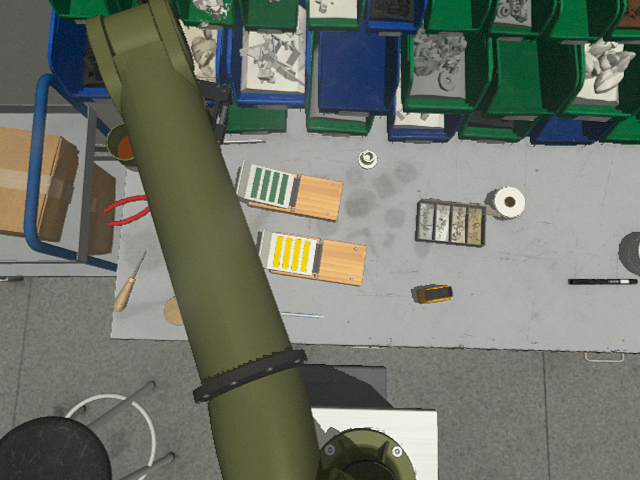

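Call:
move_arm:
  steps:
    - [0, 0.6, -0.9, 2, 0, 0, 0]
    - [0, 0, 0, 3.8, 0, 0, 0]
    - [0, 0, 0, 3.8, 0, 0, 0]
    - [0, 0, 0, 3.8, 0, 0, 0]
    - [0, 0, 0, 3.8, 0, 0, 0]

```text
time_s: 3.45
tool_pos: [0.6094, 0.332, 0.0744]
tool_rot: [-180.0, -0.1, 81.1]
force: [-0.1, -0.4, -0.7]
grip_width: 0.0008
```

Call:
move_arm:
  steps:
    - [0, 0, 0, 0, 0, 0, 0]
    - [0, 0, 0, 0, 0, 0, 0]

```text
time_s: 3.62
tool_pos: [0.6085, 0.3305, 0.0738]
tool_rot: [-179.7, 0.1, 81.0]
force: [0.5, 0.7, 1.1]
grip_width: 0.0004
```

```bash
cat >> h.py <<'E'
C=np.array([.6122,.1587]);a=np.radians(-9.2);X=np.array([np.cos(a),np.sin(a)]);Y=np.array([-np.sin(a),np.cos(a)])
def show(k):
    o=env.get_obs();d=o['tool_pos'][:2]-C
    print('t',o['time_s'],'board x,y',(d@X).round(4),(d@Y).round(4),'tip z-hinge',round(o['tool_pos'][2]-.025-.0335,4),'F',o['force'].round(1),o['tool_rot'].round(1))
    s=viewer.read_camera('side')['img'][130:310,190:400]
    cv2.imwrite(f'pics/s{k}.png',cv2.resize(s,None,fx=3,fy=3,interpolation=cv2.INTER_CUBIC)[:,:,::-1])
E
python3 -c "
from h import *
show(2)"
```

```text
t 3.6167 board x,y -0.0311 0.169 tip z-hinge 0.0153 F [0.5 0.7 1.1] [-1.797e+02  1.000e-01  8.100e+01]
```

View pics/s2.png

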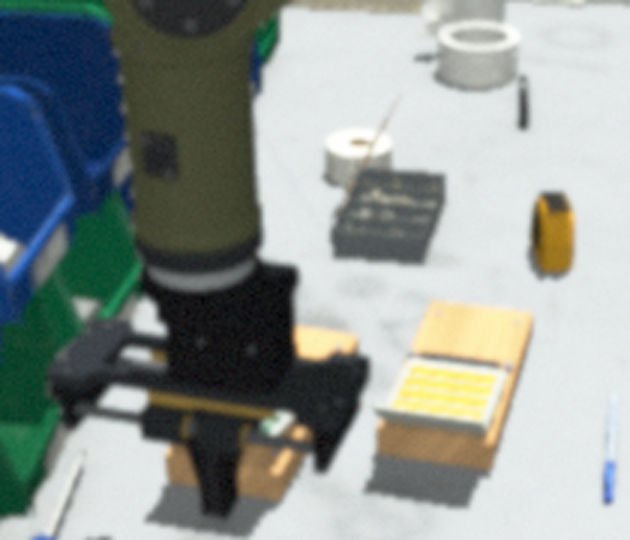

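Call:
move_arm:
  steps:
    - [0, -1.2, 1.2, 0, 0, 0, 0]
    - [0, -1.2, 0, 0, 0, 0, 0]
    - [0, -0.8, 0, 0, 0, 0, 0]
    - [0, -0.6, 0, 0, 0, 0, 0]
    - [0, 0, 0, 0, 0, 0, 0]

```text
time_s: 4.08
tool_pos: [0.6188, 0.2919, 0.0791]
tool_rot: [179.7, -0.4, 80.8]
force: [2.0, 3.0, 1.3]
grip_width: 0.0008
```

```bash
python3 -c "
from h import *
show(3)"
```

```text
t 4.0833 board x,y -0.0148 0.1325 tip z-hinge 0.0206 F [2.  3.  1.3] [179.7  -0.4  80.8]
```

View pics/s3.png

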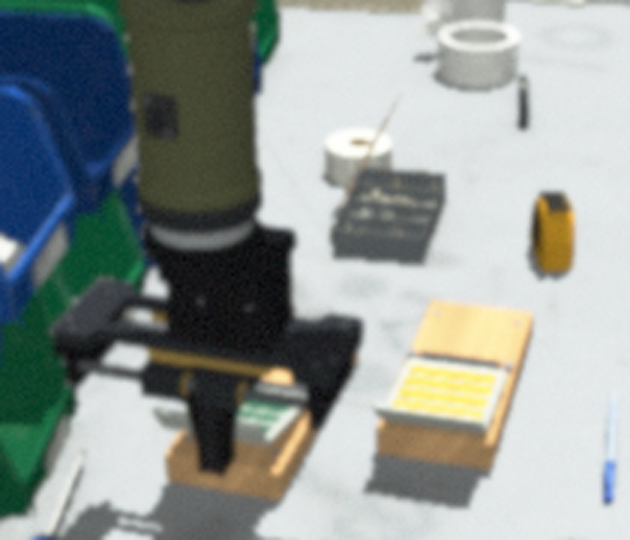

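Call:
move_arm:
  steps:
    - [0, -0.5, 0, -0.9, 0, 0, 0]
    - [0, -0.6, 0, -0.8, 0, 0, 0]
    - [0, -0.6, 0, -0.7, 0, 0, 0]
    - [0, -0.5, 0, -0.5, 0, 0, 0]
    - [0, 0, 0, 0, 0, 0, 0]

```text
time_s: 4.55
tool_pos: [0.615, 0.274, 0.1099]
tool_rot: [179.7, -0.6, 81.0]
force: [1.1, 9.1, 6.8]
grip_width: 0.0004
```

```bash
python3 -c "
from h import *
show(4)"
```

```text
t 4.55 board x,y -0.0157 0.1142 tip z-hinge 0.0514 F [1.1 9.1 6.8] [179.7  -0.6  81. ]
```

View pics/s4.png

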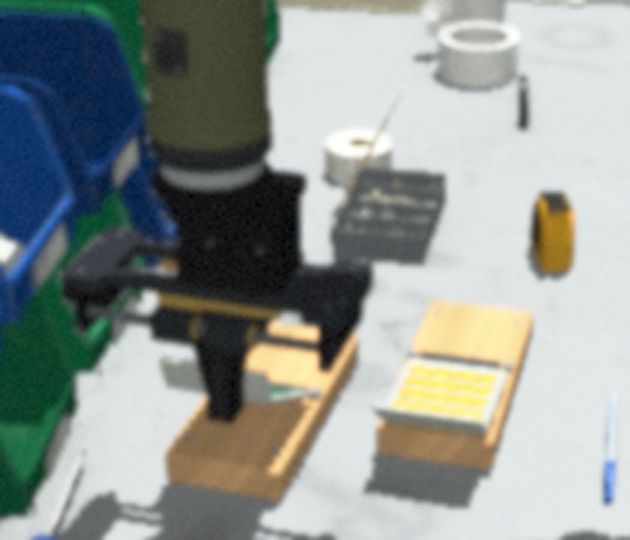

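Call:
move_arm:
  steps:
    - [0, 0, 0, -0.7, 0, 0, 0]
    - [0, -0.3, 0, -0.7, 0, 0, 0]
    - [0, -0.5, 0, -0.7, 0, 0, 0]
    - [0, -0.5, 0, -0.5, 0, 0, 0]
    - [0, 0, 0, 0, 0, 0, 0]

```text
time_s: 5.02
tool_pos: [0.6119, 0.2533, 0.1321]
tool_rot: [179.9, 0.0, 80.7]
force: [-0.0, -0.3, 0.8]
grip_width: 0.0005
```

```bash
python3 -c "
from h import *
show(5)"
```

```text
t 5.0167 board x,y -0.0154 0.0933 tip z-hinge 0.0736 F [-0.  -0.3  0.8] [179.9   0.   80.7]
```

View pics/s5.png

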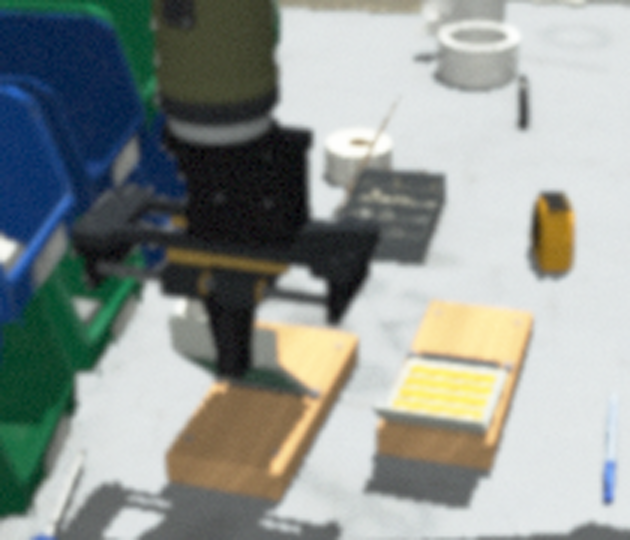

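Call:
move_arm:
  steps:
    - [0, -0.8, 0, 0, 0, 0, 0]
    - [0, -0.7, 0, -0.3, 0, 0, 0]
    - [0, -0.7, 0, -0.4, 0, 0, 0]
    - [0, -0.6, 0, -0.3, 0, 0, 0]
    - [0, 0, 0, 0, 0, 0, 0]

```text
time_s: 5.48
tool_pos: [0.6073, 0.2252, 0.1414]
tool_rot: [180.0, 0.1, 80.7]
force: [1.0, 0.2, 1.5]
grip_width: 0.0004
```

```bash
python3 -c "
from h import *
show(6)"
```

```text
t 5.4833 board x,y -0.0155 0.0648 tip z-hinge 0.0829 F [1.  0.2 1.5] [1.80e+02 1.00e-01 8.07e+01]
```

View pics/s6.png

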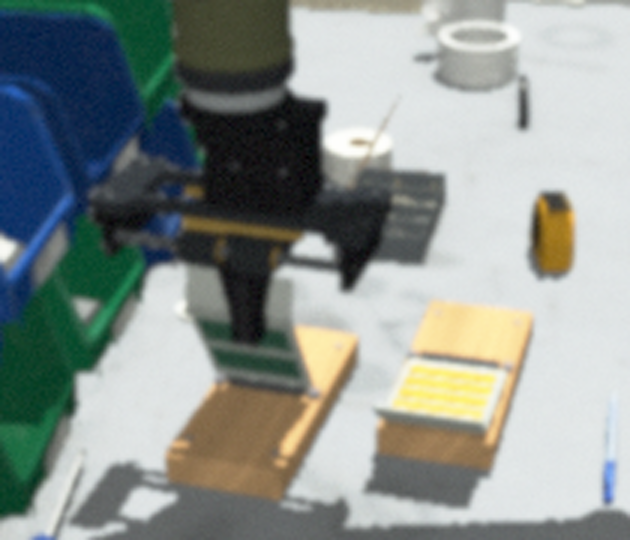

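Call:
move_arm:
  steps:
    - [0, -1.2, 0, -0.1, 0, 0, 0]
    - [0, -1.2, 0, -0.2, 0, 0, 0]
    - [0, -1.2, 0, -0.1, 0, 0, 0]
    - [0, -1.2, 0, 0, 0, 0, 0]
    - [0, -0.4, 0, 0, 0, 0, 0]

```text
time_s: 5.95
tool_pos: [0.5985, 0.1726, 0.1447]
tool_rot: [180.0, 0.1, 80.6]
force: [0.6, 0.5, 0.6]
grip_width: 0.0006
```

```bash
python3 -c "
from h import *
show(7)"
```

```text
t 5.95 board x,y -0.0157 0.0115 tip z-hinge 0.0862 F [0.6 0.5 0.6] [1.80e+02 1.00e-01 8.06e+01]
```

View pics/s7.png

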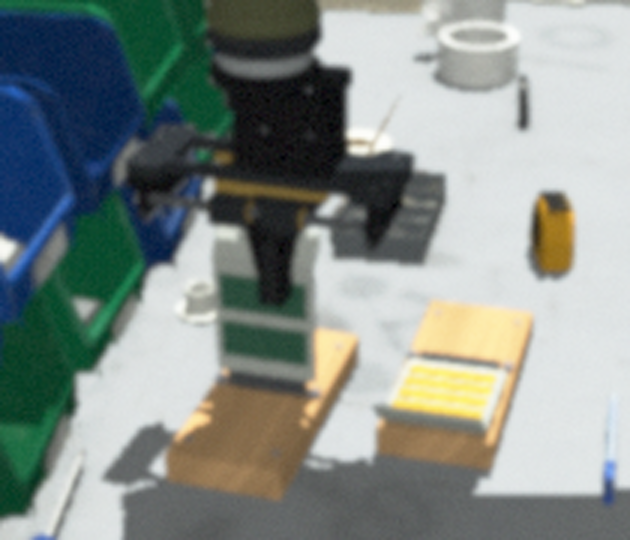

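Call:
move_arm:
  steps:
    - [0, -0.9, 0, 0, 0, 0, 0]
    - [0, -0.9, 0, 0, 0, 0, 0]
    - [0, -0.9, 0, 0.1, 0, 0, 0]
    - [0, -0.9, 0, 0.3, 0, 0, 0]
    - [0, -0.9, 0, 0.3, 0, 0, 0]

```text
time_s: 6.42
tool_pos: [0.5913, 0.1313, 0.1373]
tool_rot: [180.0, -0.0, 80.8]
force: [0.3, 0.8, 0.0]
grip_width: 0.0007
```

```bash
python3 -c "
from h import *
show(8)"
```

```text
t 6.4167 board x,y -0.0163 -0.0304 tip z-hinge 0.0788 F [0.3 0.8 0. ] [180.   -0.   80.8]
```

View pics/s8.png

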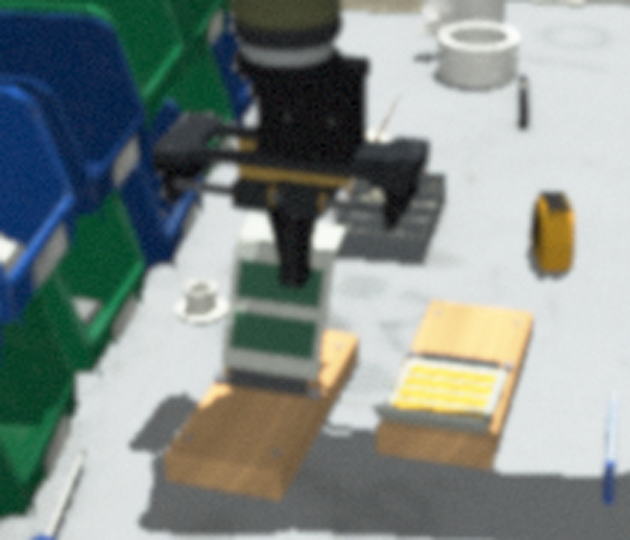

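Past upright and tracking; go on along the arc: to about (-58, 60), then (-74, 33).

Call:
move_arm:
  steps:
    - [0, -0.7, 0, 0.4, 0, 0, 0]
    - [0, -0.7, 0, 0.4, 0, 0, 0]
    - [0, -0.7, 0, 0.5, 0, 0, 0]
    - [0, -0.6, 0, 0.6, 0, 0, 0]
    - [0, 0, 0, 0, 0, 0, 0]

```text
time_s: 6.88
tool_pos: [0.5861, 0.1033, 0.117]
tool_rot: [-179.9, 0.1, 80.7]
force: [-1.4, 0.3, 0.3]
grip_width: 0.0006
```

Call:
move_arm:
  steps:
    - [0, -0.5, 0, 0.6, 0, 0, 0]
    - [0, -0.5, 0, 0.7, 0, 0, 0]
    - [0, -0.4, 0, 0.7, 0, 0, 0]
    - [0, -0.3, 0, 0.7, 0, 0, 0]
    - [0, 0, 0, 0, 0, 0, 0]

```text
time_s: 7.3
tool_pos: [0.5832, 0.0875, 0.0896]
tool_rot: [-179.8, 0.1, 80.8]
force: [-0.9, 0.3, -0.2]
grip_width: 0.0003
```

```bash
python3 -c "
from h import *
show(9)"
```

```text
t 7.3 board x,y -0.0173 -0.0749 tip z-hinge 0.0311 F [-0.9  0.3 -0.2] [-1.798e+02  1.000e-01  8.080e+01]
```

View pics/s9.png

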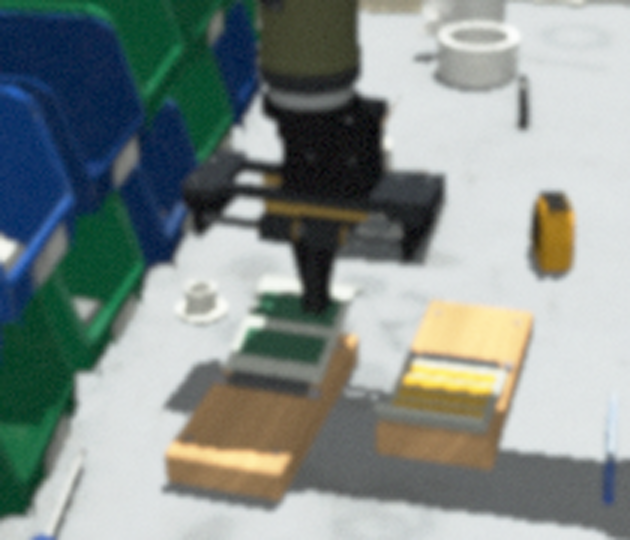

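Call:
move_arm:
  steps:
    - [0, -0.2, 0, 0.6, 0, 0, 0]
    - [0, -0.2, 0, 0.6, 0, 0, 0]
    - [0, -0.1, 0, 0.5, 0, 0, 0]
    - [0, 0, 0, 0.4, 0, 0, 0]
    - [0, 0, 0, 0, 0, 0, 0]

```text
time_s: 7.77
tool_pos: [0.5829, 0.0836, 0.0694]
tool_rot: [-179.9, 0.0, 80.8]
force: [-0.6, -0.4, -0.4]
grip_width: 0.0005
```

Call:
move_arm:
  steps:
    - [0, 0, 0, 0.2, 0, 0, 0]
    - [0, 0, 0, 0.2, 0, 0, 0]
    - [0, 0, 0, 0, 0, 0, 0]

```text
time_s: 8.02
tool_pos: [0.5836, 0.0839, 0.0663]
tool_rot: [-180.0, 0.0, 80.8]
force: [-0.1, -0.2, -0.2]
grip_width: 0.0003
```

```bash
python3 -c "
from h import *
show(10)"
```

```text
t 8.0167 board x,y -0.0163 -0.0784 tip z-hinge 0.0078 F [-0.1 -0.2 -0.2] [-180.     0.    80.8]
```

Small steps down until the force rises.

Call:
move_arm:
  steps:
    - [0, 0, 0, 0.2, 0, 0, 0]
    - [0, 0, 0, 0, 0, 0, 0]

```text
time_s: 8.23
tool_pos: [0.5837, 0.0839, 0.0644]
tool_rot: [180.0, -0.0, 80.8]
force: [0.3, -0.3, 0.5]
grip_width: 0.0005
```

Call:
move_arm:
  steps:
    - [0, 0, 0, 0.15, 0, 0, 0]
    - [0, 0, 0, 0, 0, 0, 0]

```text
time_s: 8.4
tool_pos: [0.5836, 0.0839, 0.0629]
tool_rot: [-180.0, -0.0, 80.8]
force: [-0.4, -0.1, 0.6]
grip_width: 0.0005
```

Call:
move_arm:
  steps:
    - [0, 0, 0, 0.1, 0, 0, 0]
    - [0, 0, 0, 0, 0, 0, 0]

```text
time_s: 8.57
tool_pos: [0.5836, 0.0838, 0.0619]
tool_rot: [-180.0, -0.0, 80.8]
force: [-0.1, -0.1, 0.3]
grip_width: 0.0005
```

Call:
move_arm:
  steps:
    - [0, 0, 0, 0.1, 0, 0, 0]
    - [0, 0, 0, 0, 0, 0, 0]

```text
time_s: 8.73
tool_pos: [0.5838, 0.0838, 0.0615]
tool_rot: [180.0, -0.0, 80.8]
force: [-1.4, -0.2, 3.0]
grip_width: 0.0007
```

```bash
python3 -c "
from h import *
show(11)"
```

```text
t 8.7333 board x,y -0.0161 -0.0784 tip z-hinge 0.003 F [-1.4 -0.2  3. ] [180.   -0.   80.8]
```

View pics/s11.png

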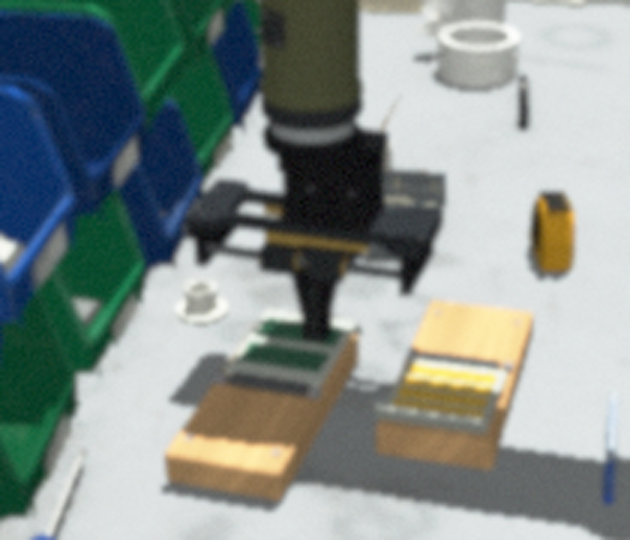

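Contact with the stop is showing (3 N, tip 3 mm above hinge level). One more millimetre for a firm seat, then straight up.

Call:
move_arm:
  steps:
    - [0, 0, 0, 0.1, 0, 0, 0]
    - [0, 0, 0, 0, 0, 0, 0]

```text
time_s: 8.95
tool_pos: [0.5838, 0.0839, 0.0613]
tool_rot: [-180.0, -0.0, 80.8]
force: [-3.5, -0.4, 9.4]
grip_width: 0.0003
```

Call:
move_arm:
  steps:
    - [0, 0, 0, -0.3, 0, 0, 0]
    - [0, 0, 0, -2, 0, 0, 0]
    - [0, 0, 0, -4, 0, 0, 0]
    - [0, 0, 0, -4, 0, 0, 0]
    - [0, 0, 0, -4, 0, 0, 0]

```text
time_s: 9.37
tool_pos: [0.5831, 0.0836, 0.2041]
tool_rot: [-180.0, 0.0, 80.8]
force: [1.2, -0.1, -0.3]
grip_width: 0.0004
```

Call:
move_arm:
  steps:
    - [0, 3.5, 0, -2, 0, 0, 0]
    - [0, 4, 0, 0, 0, 0, 0]
    - [0, 4, 0, 0, 0, 0, 0]
    - [0, 4, 0, 0, 0, 0, 0]
    - [0, 4, 0, 0, 0, 0, 0]

```text
time_s: 9.78
tool_pos: [0.6147, 0.2783, 0.2231]
tool_rot: [180.0, -0.0, 80.8]
force: [1.1, -0.1, 0.1]
grip_width: 0.0006
```

Call:
move_arm:
  steps:
    - [0, 4, 0, 0, 0, 0, 0]
    - [0, 4, 0, 0, 0, 0, 0]
    - [0, 4, 0, 0, 0, 0, 0]
    - [0, 0, 0, 0, 0, 0, 0]
    - [0, 0, 0, 0, 0, 0, 0]

```text
time_s: 10.2
tool_pos: [0.6321, 0.3988, 0.2206]
tool_rot: [-179.9, 0.1, 81.2]
force: [0.5, -1.1, 0.1]
grip_width: 0.0007
```

```bash
python3 -c "
from h import *
show(12)
t=viewer.read_camera('top')['img'];cv2.imwrite('pics/t12.png',cv2.resize(t[120:330,220:460],None,fx=2.8,fy=2.8,interpolation=cv2.INTER_CUBIC)[:,:,::-1])"
```

```text
t 10.2 board x,y -0.0187 0.2402 tip z-hinge 0.1621 F [ 0.5 -1.1  0.1] [-1.799e+02  1.000e-01  8.120e+01]
```

View pics/s12.png

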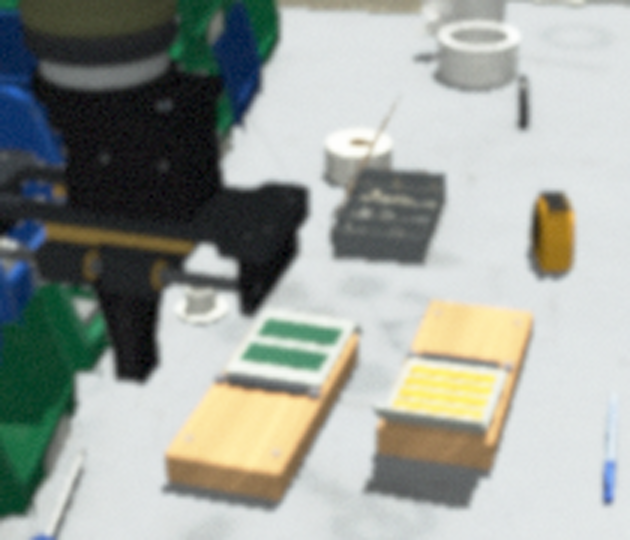

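View pics/t12.png

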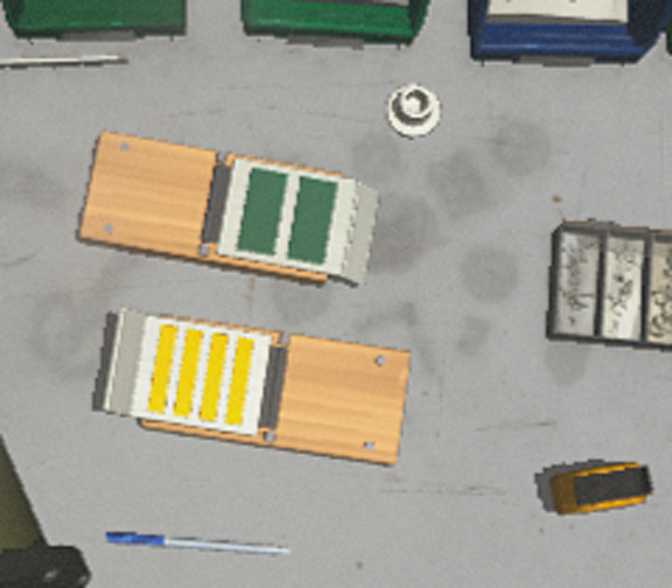

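The leaf lies flat with its two wide green slats up. The tip stalled at about 36 mm, which is the plate's flat-lying top face. The yellow leaf, pen, cap and tape measure look unmoved.

```bash
python3 -c "
from h import *
print(np.abs(env.get_obs()['joint_velocities']).max(), job.sign_off())"
```

```text
the job is handed in; nothing more can be done
1.4106552864524815 None
```

The green leaf is turned over its hinge and lies flat on the -y side with the two wide green slats up. I pushed it with the closed fingertips under the lip, through upright, then down onto its stop. The job was handed in at about 10 s of the 40 s allowed.

- **Flatness:** The fingertip stalled at about 36 mm, which is the height of the plate's top face when it lies flat. In the last side and top pictures it looks fully down. I did not measure the joint angle itself.
- **Force:** The highest reading was about 11 N, early in the lift when the lip slid with more friction than expected. The final press read about 10 N. Both are well under the 30 N limit, but I only read the force between moves.
- **Bystanders:** The yellow leaf, pen, end cap and tape measure look unmoved in the last pictures. The tin was not in the last close-ups; no move went near it.
- **Robot:** The arm was drawn back clear and touching nothing. A joint-speed reading printed at hand-in was 1.4 (presumably deg/s), so it was still settling slightly.

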